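# Find and release the latched key of the fume extractor

### The arm

A 6-joint arm with a two-finger parallel gripper is mounted at the origin on the work surface. World frame = base frame: x ahead of the robot, y to its left, z up, the work surface at z = 0. Lengths are in m, angles in rad, forces in N, time in s.
With the tool pointing down it reaches from about 0.275 to 1 m from the base axis. Payload 8.4 kg.
Tool frame: the origin (TCP) lies on the centre line of the jaws, within the pads' length; the fingertips stand 17 mm ahead of it and the grasp point (between the pads) lies 2 mm behind it (bot.tcp_to_tips is the y of the fingertips in the tool frame, in m); y points along the fingers, z is the direction in which the jaws open and shut, and the axes are right-handed (so a half turn about y gives the same grasp; the last joint's range is limited). The gripper opens to 85 mm and grips with 20 to 120 N. Pads are 22 mm wide; open, the fingers measure 114 mm over their backs; the gripper's body (76 mm by 85 mm) begins 54 mm behind the grasp point. The pads swing forward as they close: fully open they stand 13 mm farther back than shut.
Start: joints at [-1.234, 0.353, 1.633, -0, 1.155, -0.002], TCP at [0.208, -0.589, 0.216] pointing down, gripper open.
Joint ranges: [-2.63, 2.63], [-0.92, 2.1], [0.06, 2.66], [-1.3, 4.44], [0, 2.69], [-3.02, 3.02]. Speed limits (rad/s): [2.22, 2.22, 2.79, 3.14, 3.14, 3.14].

### API

Orientations are given as a unit quaternion [x, y, z, w].
In Python, from workcell import bot, hand, kinematics, get_obs, vision, hand_in gives the robot as it stands. The module is installed in compiled form; this text tells all that it offers. Calls block until the motion is done:
- bot.reach(position, orientation): joint-space move of the TCP to a pose.
- bot.servo_line(position, ori=None, velocity=0.15): straight line of the TCP; ori=None keeps the orientation; velocity is the mean speed in m/s.
- bot.goto_joints(angles): joint-space move.
- hand.move_gripper(opening, strength=None): finger opening in m; strength is the grip in N (None keeps the last); returns when the fingers have stopped.
- bot.dwell(seconds).
- kinematics.solve_ik(position, orientation): joint angles nearest the present ones, or None.
- get_obs(): the state.
- vision.read_camera(name): name is "side" or "top"; returns a dict with "frame" (384x512x3 uint8, red, green, blue), "intrinsics" (3x3 intrinsics, pixels), "dist" ([k1, k2, p1, p2, k3] as OpenCV has them; the pictures are not rectified), "view" (4x4, takes a point from world to camera coordinates). Camera axes: x right, y down, z forward; pixel columns grow to the right and rows downward; lengths in m; the calibration is good to about 2 mm. A picture is of the moment at which its call begins. There is no depth.
A pose or a line that the arm cannot do raises bot.IKError and nothing moves.
- hand_in(): hands the job in, once; it reports no verdict.
The state is a dict: "time_s": time; "joint_pos": joint angles; "joint_vel": joint speeds; "joint_efforts": joint torques, N m; "position": TCP position; "orientation": TCP orientation; "wrist_force": force on the tool from outside, world axes, zero at the start; "ft_torque": the same for the moment, N m; "gripper_width": finger opening in m.
Only numpy, scipy, OpenCV 4.12 (cv2) and the standard library are available. Lean on these libraries where they do the work, as an engineer would, in place of code of your own. Each camera call takes 0.05 s, during which the arm holds its last target.

### The job

One of the four keys on the fume extractor's control box is latched down. With closed fingers tap all four keys lightly one after the other, from the leftmost to the rightmost as seen from the robot, without releasing the latched key or pushing an up key down to its latch; then press the latched one firmly so that it lets go and comes up level with the others. Grasp nothing, leave everything around the box where it stands, and finish clear of the keys.

Things in the scene. Friction and masses are not known exactly. Their poses are not given: they have to be found in the camera images.
- control_box: The fume extractor's control box: grey, fixed to the table, 130 (x) x 360 (y) x 75 mm tall, flat top with a black field around the keys. Origin: centre of its underside. Its x axis points away from the robot (turned by up to 20 degrees), its y axis runs along the row of keys towards the LEFT end as seen from the robot, z up.
- key_a: One of four identical white oblong push keys, 30 (x) x 24 (y) mm on top; the letter says nothing about its place. Origin: centre of its flat top, moving with it; axes as the box's. The keys stand in one row on the box's y axis at y = +75, +25, -25, -75 mm, x = 0. An up key has its top 95 mm above the table, the latched one about 89 mm; keys bottom out at 82 mm.
- key_b: One of four identical white oblong push keys, 30 (x) x 24 (y) mm on top; the letter says nothing about its place. Origin: centre of its flat top, moving with it; axes as the box's. An up key is sprung: it yields from 1 N on, about 0.35 N per mm. Pushed down 6.5 mm or more it counts as switched on.
- key_c: One of four identical white oblong push keys, 30 (x) x 24 (y) mm on top; the letter says nothing about its place. Origin: centre of its flat top, moving with it; axes as the box's. The latched key yields only about 1 mm up to 3 N; pressed 4 mm farther down (top at 85 mm; 4 to 5 N) it lets go and then follows the finger up by itself.
- key_d: One of four identical white oblong push keys, 30 (x) x 24 (y) mm on top; the letter says nothing about its place. Origin: centre of its flat top, moving with it; axes as the box's. Heights, springs and latch: see the other three keys, which are alike.
- dosing_cup: Bystander, loose, not to be disturbed: small white open cup, 40 mm across, 45 mm tall, standing on the left end of the control box, about 148 mm from its middle. Origin: centre of its underside.
- resin_bottle: Bystander, loose, not to be disturbed: white plastic bottle, 62 mm across, 145 mm tall, beyond the control box. Origin: centre of its underside.
- hardener_bottle: Bystander, loose, not to be disturbed: clear plastic bottle, 52 mm across, 120 mm tall, beyond the control box. Origin: centre of its underside.
- stick_pot: Bystander, loose, not to be disturbed: pale green pot, 80 mm across, 85 mm tall, with wooden stirring sticks up to 140 mm above the table, beyond the control box. Origin: centre of its underside.
- tape_roll: Bystander, loose, not to be disturbed: roll of blue masking tape lying flat, 84 mm across, 25 mm tall, on the robot's side of the control box. Origin: centre of its underside.
- brush: Bystander, loose, not to be disturbed: flat brush, 160 mm long, lying along the robot's side of the control box. Origin: in its handle-to-head axis, on the table.
- varnish_can: Bystander, loose, not to be disturbed: metal can, 74 mm across, 100 mm tall, off the left end of the control box. Origin: centre of its underside.
- wood_slice: Bystander, loose, not to be disturbed: round wooden slice, 76 mm across, 16 mm thick, off the right end of the control box. Origin: centre of its underside.

How it is judged:
By the outcome, as a careful person would: the job done as asked, in the order asked, and still so for the second after the job is handed in, with the robot touching nothing.
It also fails if it takes over 56 s, if anything falls off the work surface, if the arm or the gripper's body presses on something with over 40 N, if the wrist force passes 120 N, or if a joint passes its speed limit or range.

## Working session

There is one attempt and no reset: what is moved stays moved. The work goes in short steps, each a Python script; the robot and the scene stay as the last script left them, time stands still between calls to the robot, and variables do not carry over. Pictures are saved under pics/ and viewed, and the job is handed in when it is done.

```bash
mkdir -p pics; cat > h.py <<'E'
import numpy as np, cv2
from workcell import bot, hand, kinematics, get_obs, vision, hand_in
def shot(n,f):
    c=vision.read_camera(n); cv2.imwrite(f,c["frame"][:,:,::-1]); np.savez(f[:-4]+'.npz',**{k:np.array(c[k]) for k in ("frame","intrinsics","dist","view")}); return c
def toplane(c,uv,z):
    uv=np.array(uv,float).reshape(-1,1,2); p=cv2.undistortPoints(uv,c["intrinsics"],c["dist"]).reshape(-1,2)
    R=c["view"][:3,:3];t=c["view"][:3,3]; o=-R.T@t; d=np.c_[p,np.ones(len(p))]@R
    return o+d*((z-o[2])/d[:,2])[:,None]
def proj(c,P):
    R=c["view"][:3,:3];t=c["view"][:3,3]
    return cv2.projectPoints(np.array(P,float).reshape(-1,3),cv2.Rodrigues(R)[0],t,c["intrinsics"],np.array(c["dist"],float))[0].reshape(-1,2)
E
python3 - <<'E'
from h import *
o=get_obs();print(o)
for n in("top","side"):
    c=shot(n,f"pics/{n}0.png"); R=c["view"][:3,:3];print(n,-R.T@c["view"][:3,3],c["intrinsics"][0,0],R[2])
print(bot.tcp_to_tips)
E
```

```text
{'time_s': 0.0, 'joint_pos': array([-1.23440708e+00,  3.53647694e-01,  1.63417218e+00,  3.65189476e-05,
        1.15520355e+00, -2.37962171e-03]), 'joint_vel': array([-0.00134194,  0.00015295, -0.00012645, -0.00082947, -0.00058802,
       -0.00126925]), 'joint_efforts': array([ 3.06474489e-03, -6.05255985e+01, -3.42065120e+01,  2.43711747e-04,
        9.58128454e-03,  2.17783338e-05]), 'position': array([ 0.20755484, -0.5889768 ,  0.21514571]), 'orientation': array([-0.11926823,  0.69748866, -0.6964871 ,  0.11912335]), 'wrist_force': array([ 0.768466  , -0.01955976, -0.4803585 ]), 'ft_torque': array([ 0.01740222, -0.00972018, -0.04235389]), 'gripper_width': 0.08516344189869067}
top [0.49023008 0.03103794 0.97799169] 447.23166990213355 [ 0.0756545  -0.00971954 -0.99708672]
side [0.26795224 0.68807291 0.53054304] 367.9561805310338 [ 0.3802561  -0.7557916  -0.53308944]
0.017
```

View pics/top0.png

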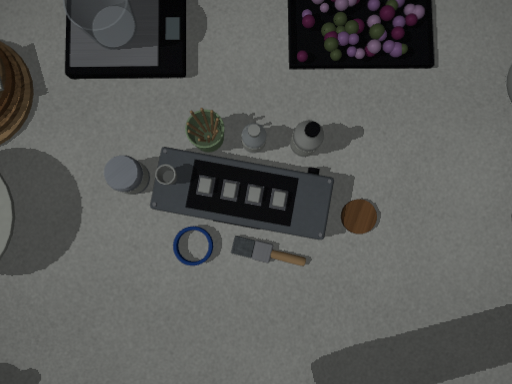

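View pics/side0.png

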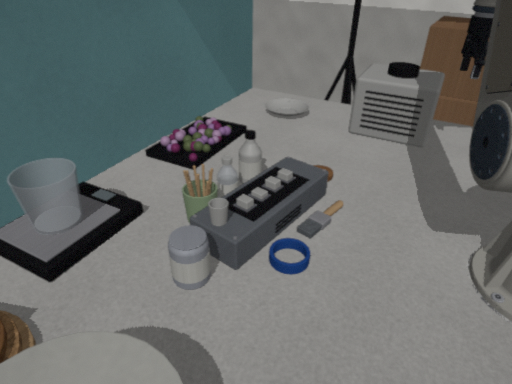

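Top view: the box runs from (155,180) to (330,210), with white keys at about (205,186), (230,190), (254,195) and (278,199). The cup is at (165,175), the tape at (193,246) and the brush at (270,252). Next I'll zoom in and segment the keys.

```bash
cat > m.py <<'E'
from h import *
def keys(c,roi,thr):
    x0,y0,x1,y1=roi
    g=c["frame"].min(2)[y0:y1,x0:x1]
    m=(g>thr).astype(np.uint8)
    n,l,s,ce=cv2.connectedComponentsWithStats(m)
    return m,[(ce[i]+[x0,y0],s[i][4],s[i][:4]) for i in range(1,n) if s[i][4]>40]
E
python3 - <<'E'
from m import *
for n,roi,thr in (("top",(185,160,300,225),110),("side",(225,155,310,225),110)):
    c=np.load(f"pics/{n}0.npz"); c={k:c[k] for k in c}
    x0,y0,x1,y1=roi
    cr=c["frame"][y0:y1,x0:x1,::-1]
    m,k=keys(c,roi,thr)
    for q in k: print(n,q, toplane(c,[q[0]],.095))
    a=cv2.resize(cr,None,fx=6,fy=6,interpolation=cv2.INTER_CUBIC)[:300*2]
    a=cv2.convertScaleAbs(a,alpha=1.3)
    cv2.imwrite(f"pics/{n}0z.png",a)
    print(a.shape)
E
```

```text
top (array([289.95652174, 161.31884058]), np.int32(69), array([90,  0, 25,  5], dtype=int32)) [[ 0.6259719  -0.05078458  0.095     ]]
top (array([197.97101449, 221.28985507]), np.int32(69), array([ 4, 58, 19,  7], dtype=int32)) [[0.50861199 0.13262819 0.095     ]]
(390, 690, 3)
side (array([239.75977654, 169.14972067]), np.int32(895), array([ 0,  0, 35, 40], dtype=int32)) [[0.65114472 0.02043415 0.095     ]]
side (array([283.96369637, 158.48844884]), np.int32(303), array([37,  0, 48, 13], dtype=int32)) [[ 0.58028553 -0.08147875  0.095     ]]
side (array([284.48076923, 173.49038462]), np.int32(104), array([54, 13, 13, 13], dtype=int32)) [[ 0.54863351 -0.01258492  0.095     ]]
side (array([272.02631579, 181.85964912]), np.int32(114), array([41, 22, 14, 12], dtype=int32)) [[0.55821723 0.03588621 0.095     ]]
side (array([258.71153846, 192.38461538]), np.int32(104), array([27, 33, 15, 11], dtype=int32)) [[0.56481748 0.0893955  0.095     ]]
side (array([244.02962963, 200.62222222]), np.int32(135), array([12, 39, 16, 15], dtype=int32)) [[0.57739806 0.13228271 0.095     ]]
side (array([301.83898305, 217.97457627]), np.int32(118), array([66, 54, 19, 16], dtype=int32)) [[0.44863937 0.13054728 0.095     ]]
(420, 510, 3)
```

View pics/top0z.png

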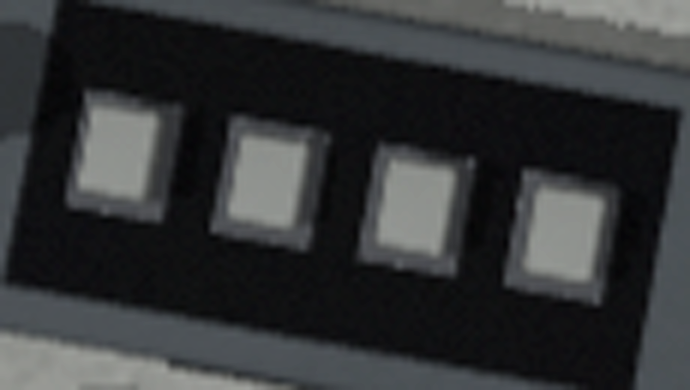

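View pics/side0z.png

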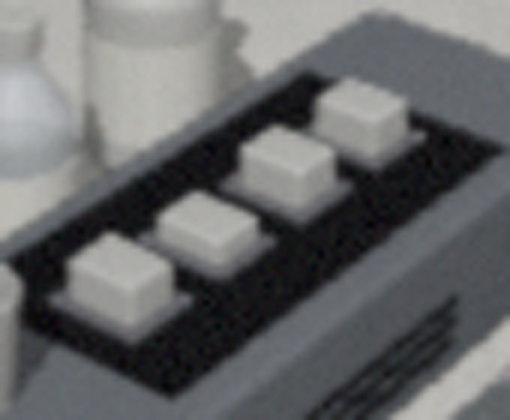

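The side zoom shows the second key from the left, near (208,230) in the zoom and (259,192) in the frame, sitting lower. Now the key positions and box axis.

```bash
python3 - <<'E'
from m import *
c=np.load("pics/top0.npz"); c={k:c[k] for k in c}
s=np.load("pics/side0.npz"); s={k:s[k] for k in s}
for thr in(88,):
    m,k=keys(c,(194,172,292,213),thr)
    k=sorted(k,key=lambda q:q[0][0]); print([(q[0].round(1),q[1]) for q in k])
Z=[.095,.089,.095,.095]
P=np.array([toplane(c,[q[0]],z)[0] for q,z in zip(k,Z)]);print(P.round(4))
ys=np.array([75,25,-25,-75])/1e3
A=np.c_[ys,np.ones(4)]
co=np.linalg.lstsq(A,P[:,:2],rcond=None)[0]; res=A@co-P[:,:2]
yaw=np.arctan2(-co[0,0],co[0,1]);print("centre",co[1],"scale",np.linalg.norm(co[0]),"yaw",np.degrees(yaw),"res",res.round(4).tolist())
# black field centre at z .075
g=cv2.cvtColor(c["frame"],cv2.COLOR_RGB2GRAY)
b=(g[150:235,180:305]<40).astype(np.uint8)
cs=max(cv2.findContours(b,0,2)[0],key=cv2.contourArea)
r=cv2.boxPoints(cv2.minAreaRect(cs))+[180,150]; F=toplane(c,r,.075);print(r,F.round(4),F.mean(0))
# triangulate each key with side
sk=[(244.0,200.6),(258.7,192.4),(272.0,181.9),(284.5,173.5)]
for q,u in zip(k,sk):
    a=cv2.undistortPoints(np.array(q[0],float).reshape(1,1,2),c["intrinsics"],c["dist"]).reshape(2,1)
    d=cv2.undistortPoints(np.array(u,float).reshape(1,1,2),s["intrinsics"],s["dist"]).reshape(2,1)
    X=cv2.triangulatePoints(c["view"][:3],s["view"][:3],a,d); print("tri",(X[:3]/X[3]).ravel().round(4))
E
```

```text
[(array([204.1, 185. ]), np.int32(154)), (array([229. , 189.8]), np.int32(151)), (array([253.7, 194.2]), np.int32(155)), (array([278.4, 198.6]), np.int32(154))]
[[ 0.5803  0.1204  0.095 ]
 [ 0.5707  0.0714  0.089 ]
 [ 0.5611  0.0223  0.095 ]
 [ 0.5516 -0.0267  0.095 ]]
centre [0.56592531 0.0468736 ] scale 0.9989987072648273 yaw -11.02876832350519 res [[-0.0, -0.0], [-0.0, -0.0], [0.0001, 0.0], [-0.0, -0.0]]
[[173.09136963 204.68342209]
 [181.94812775 156.37382603]
 [298.48131561 177.73823929]
 [289.6245575  226.0478363 ]] [[ 0.5431  0.1851  0.075 ]
 [ 0.6414  0.1673  0.075 ]
 [ 0.5952 -0.0694  0.075 ]
 [ 0.4974 -0.0497  0.075 ]] [0.56926803 0.05832637 0.075     ]
tri [0.5821 0.1217 0.0869]
tri [0.5723 0.0721 0.0825]
tri [0.5629 0.0227 0.0863]
tri [ 0.5532 -0.0269  0.0863]
```

```bash
cat > t.py <<'E'
from h import *
from scipy.spatial.transform import Rotation as Ro
yaw=np.radians(-11.03); C=np.array([.5659,.0469]); YS=[.075,.025,-.025,-.075]
ax=np.array([np.cos(yaw),np.sin(yaw),0]); ay=np.array([-np.sin(yaw),np.cos(yaw),0])
def ori(sgn):
    z=sgn*ax; y=np.array([0,0,-1.]); return Ro.from_matrix(np.c_[np.cross(y,z),y,z]).as_quat()
def P(i,tip): return np.array([*(C+ay[:2]*YS[i]),tip+.017])
def F(n=10):
    fs=[]
    for _ in range(n): bot.dwell(.01); fs.append(get_obs()["wrist_force"])
    return np.mean(fs,0)
def st(tag=''):
    o=get_obs(); f=F(); print(tag,"t%.2f"%o["time_s"],"tip %.4f"%(o["position"][2]-.017),o["position"].round(4),"F",f.round(2)); return f
E
python3 - <<'E'
from t import *
o=get_obs()
for s in(1,-1):
    q=kinematics.solve_ik(P(0,.2),ori(s)); print(s,q)
hand.move_gripper(0.0,20); st('closed'); print(get_obs()["gripper_width"])
E
```

```text
1 [ 2.02251908e-01  3.02010112e-01  1.70362815e+00 -4.44089210e-16
  1.13595440e+00  3.94761725e-01]
-1 [ 2.02251908e-01  3.02010112e-01  1.70362815e+00 -4.44089210e-16
  1.13595440e+00 -2.74683093e+00]
closed t0.87 tip 0.1989 [ 0.2077 -0.5895  0.2159] F [-0.15  0.   -0.16]
0.00011325549079422259
```

```bash
python3 - <<'E'
from t import *
bot.reach(P(0,.2),ori(1)); st('above')
bot.servo_line(P(0,.105),velocity=.1); st('105'); st(); 
c=shot("side","pics/s1.png");
cv2.imwrite("pics/s1z.png",cv2.resize(c["frame"][120:240,180:340,::-1],None,fx=5,fy=5,interpolation=cv2.INTER_CUBIC))
E
```

```text
above t3.77 tip 0.2000 [0.5804 0.1198 0.217 ] F [ 0.06 -0.38 -0.08]
105 t4.96 tip 0.1056 [0.5808 0.1206 0.1226] F [-0.04 -0.11  0.02]
 t5.04 tip 0.1058 [0.5808 0.1206 0.1228] F [-0.19 -0.07 -0.1 ]
```

View pics/s1z.png

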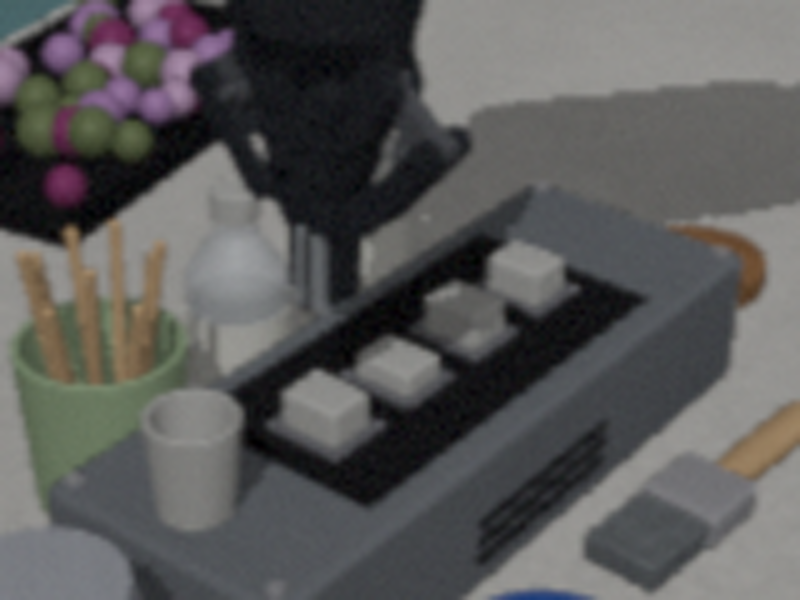

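```bash
python3 - <<'E'
from t import *
c=np.load("pics/s1.npz"); c={k:c[k] for k in c}
z=lambda p:((proj(c,p)-[180,120])*5).round()
print("tip",z([P(0,.105)-[0,0,.017]]),"tcp",z([P(0,.105)]),"key tops",z([[*P(i,0)[:2],.095] for i in range(4)]))
c=shot("top","pics/t1.png")
zz=lambda p:((proj(c,p)-[160,120])*5).round()
print("top tip",zz([P(0,.105)-[0,0,.017]]))
cv2.imwrite("pics/t1z.png",cv2.resize(c["frame"][120:240,160:320,::-1],None,fx=5,fy=5,interpolation=cv2.INTER_CUBIC))
E
```

```text
tip [[328. 368.]] tcp [[328. 334.]] key tops [[328. 388.]
 [400. 339.]
 [467. 294.]
 [529. 253.]]
top tip [[217. 323.]]
```

View pics/t1z.png

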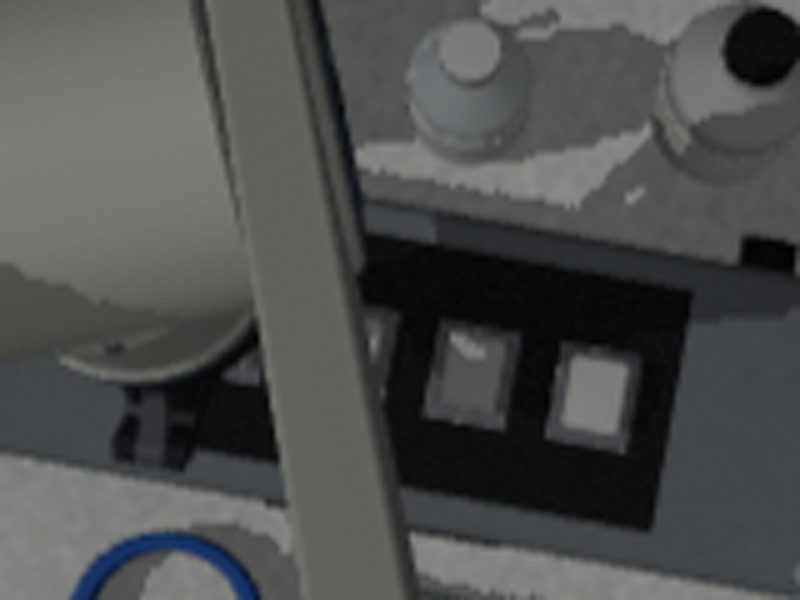

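```bash
python3 - <<'E'
from t import *
f=np.load("pics/s1.npz")["frame"]
a=f[130:215,210:310,::-1].astype(float)/255
a=(np.clip(a,0,1)**.5*255).astype(np.uint8)
cv2.imwrite("pics/s1zz.png",cv2.resize(a,None,fx=7,fy=7,interpolation=cv2.INTER_NEAREST))
E
```

```text
(no output)
```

View pics/s1zz.png

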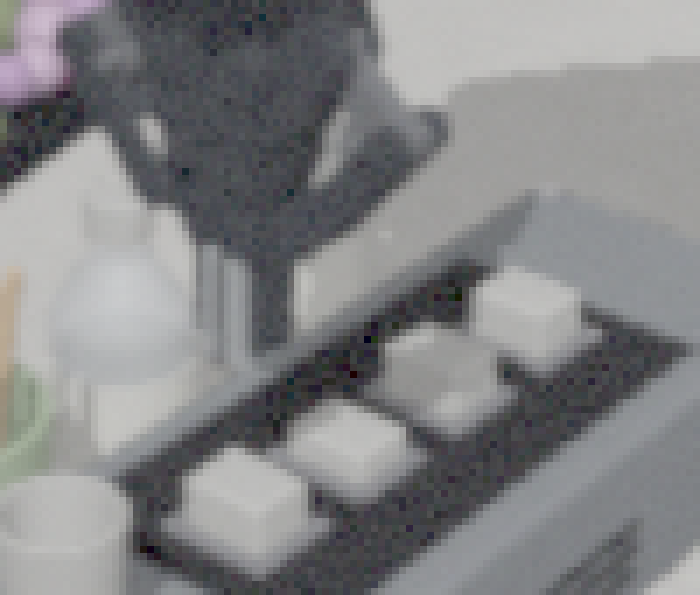

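```bash
python3 - <<'E'
from t import *
c=np.load("pics/side0.npz"); c={k:c[k] for k in c}
p=np.array([.2076,-.589,.2151])
R=Ro.from_quat([-0.11926823,0.69748866,-0.6964871,0.11912335]).as_matrix()
for dy in(0,.017,.004):
  for dz in(-.05,0,.05): print(dy,dz,proj(c,[p+R@[0,dy,dz]]).round(1))
a=c["frame"][0:130,400:512,::-1].astype(float)/255
cv2.imwrite("pics/s0g.png",cv2.resize((a**.5*255).astype(np.uint8),None,fx=4.5,fy=4.5))
f=np.load("pics/s1.npz")["frame"]
print(f[170:196,236:256].mean(2).astype(int))
E
```

```text
0 -0.05 [[471.5  88.1]]
0 0 [[465.7  83.2]]
0 0.05 [[460.3  78.6]]
0.017 -0.05 [[469.7  93.8]]
0.017 0 [[464.   88.7]]
0.017 0.05 [[458.7  84. ]]
0.004 -0.05 [[471.1  89.5]]
0.004 0 [[465.3  84.5]]
0.004 0.05 [[459.9  79.9]]
[[135 113  67  82  81  62  82  97  88  62  30  23  25  19  25  44 109 140
  128 114]
 [130 113  73  83  81  61  83  98  89  63  32  25  25  22  22  45 108 139
  128 112]
 [126 107  71  84  80  62  83  99  87  62  30  28  20  24  25  53 111 131
  118 111]
 [126 100  68  81  79  62  84  99  87  63  31  29  22  23  31  57 110 129
  112 111]
 [128 100  73  83  80  61  84  97  88  65  32  25  23  25  25  54 109 126
  112 110]
 [127 102  77  84  80  63  85  97  90  62  29  24  21  27  20  46  90 112
  109  98]
 [122 102  78  83  80  62  85  98  90  61  33  28  21  24  29  43  82 104
   97  78]
 [116 111 100  91  84  68  85  97  89  61  33  21  27  25  27  45  71  78
   72  61]
 [109 104 100  98  87  71  81  96  90  61  32  23  19  19  25  47  64  59
   59  56]
 [106 101  98  99  87  69  84  97  88  65  32  29  27  33  44  51  56  53
   47  41]
 [109 103  96  90  79  68
[... 635 characters left out ...]
  10  16
   14  31]
 [ 89  86  83  83  72  56  40  27  19  19  16  16  15  13  11  14  15  20
   38  67]
 [ 85  84  76  62  43  32  22  16  15  16  17  15   6  17   6  15  35  60
   79  85]
 [ 81  71  55  38  26  14  20  20  17  15  11  11  10   4  17  35  68  85
   95  99]
 [ 57  45  26  19  11  18  17  21  17  22  16  16  17   5  19  57  85  98
  114 129]
 [ 31  22  15  15  20  18  20  14  21  16  14  16  18  12  24  66 101 121
  135 143]
 [ 17  17  17  19  19  21  41  49  41  24  22  16  28  36  51  91 117 123
  127 130]
 [ 22  19  16  18  31  58 104 123 105  67  47  38  66  80  79 100 119 121
  122 123]
 [ 21  22  23  42  69 104 129 137 131 126 108  83  79  84  82  89 104 112
  119 121]]
```

View pics/s0g.png

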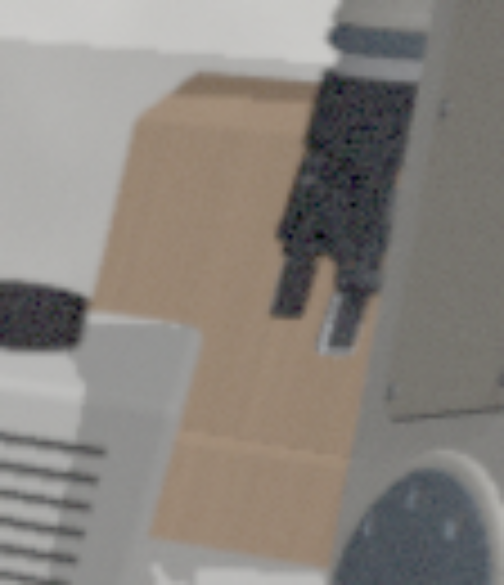

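The fingertips appear about 12 px (~30 mm) higher in the side view than the calibration predicts at (246,194). Before touching anything I'll raise the arm and check in free space with both cameras.

```bash
python3 - <<'E'
from t import *
bot.servo_line(P(0,.18),velocity=.12); o=get_obs()
c=shot("side","pics/s2.png"); p=o["position"]
print(p,"s2 tip",proj(c,[p-[0,0,.017]]),"tcp",proj(c,[p]))
g=lambda f,r:(cv2.resize(((f[r[1]:r[3],r[0]:r[2],::-1]/255.)**.5*255).astype(np.uint8),None,fx=5,fy=5,interpolation=cv2.INTER_NEAREST))
cv2.imwrite("pics/s2z.png",g(c["frame"],(190,80,310,200)))
bot.reach([.50,-.22,.197],ori(1)); o=get_obs();p=o["position"]; print(p,o["time_s"])
for n in("top","side"):
    c=shot(n,f"pics/{n}3.png"); print(n,"tip",proj(c,[p-[0,0,.017]]),"tcp",proj(c,[p]))
    cv2.imwrite(f"pics/{n}3g.png",cv2.resize(((c["frame"][:,:,::-1]/255.)**.6*255).astype(np.uint8),(768,576),interpolation=cv2.INTER_CUBIC))
E
```

```text
[0.57978499 0.12043586 0.19641373] s2 tip [[245.76559763 162.45365507]] tcp [[245.76789371 154.86219207]]
[ 0.50040896 -0.21926924  0.19688697] 7.3667
top tip [[389.53595951 222.73584197]] tcp [[392.5615095  222.57644299]]
side tip [[334.96141439 115.13563375]] tcp [[335.80094964 108.9149978 ]]
```

View pics/s2z.png

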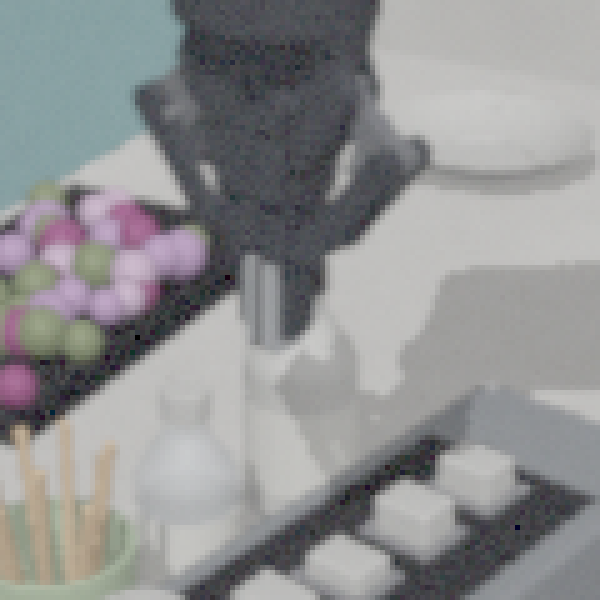

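View pics/top3g.png

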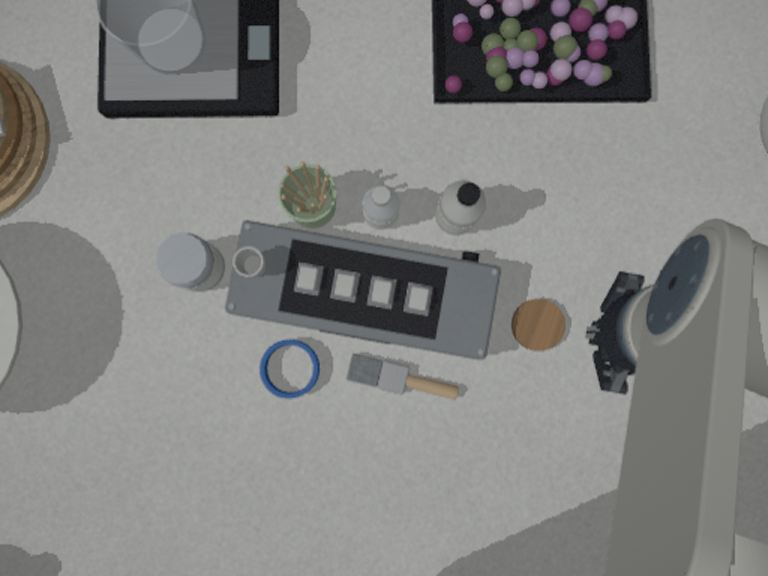

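View pics/side3g.png

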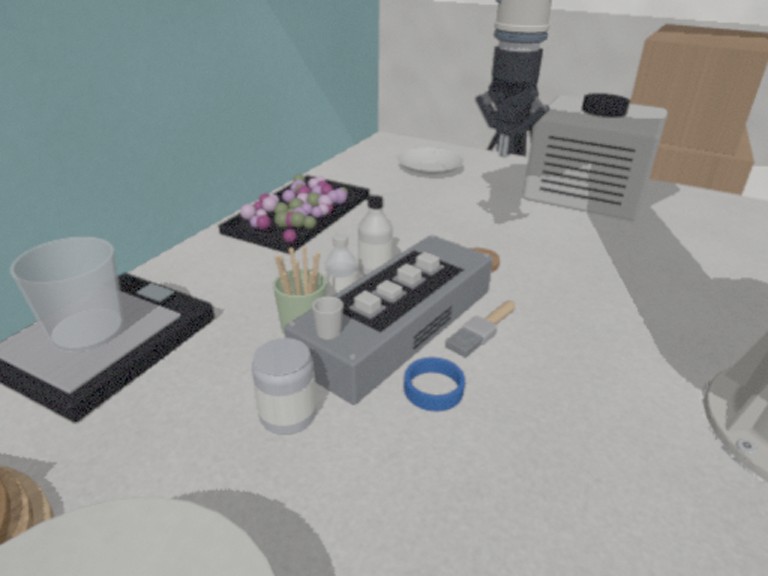

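```bash
python3 - <<'E'
from t import *
for n,r in(("top",(365,190,445,270)),("side",(300,50,380,130))):
    f=np.load(f"pics/{n}3.npz")["frame"]
    cv2.imwrite(f"pics/{n}3z.png",cv2.resize(((f[r[1]:r[3],r[0]:r[2],::-1]/255.)**.45*255).astype(np.uint8),None,fx=7,fy=7,interpolation=cv2.INTER_CUBIC))
E
```

```text
(no output)
```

View pics/top3z.png

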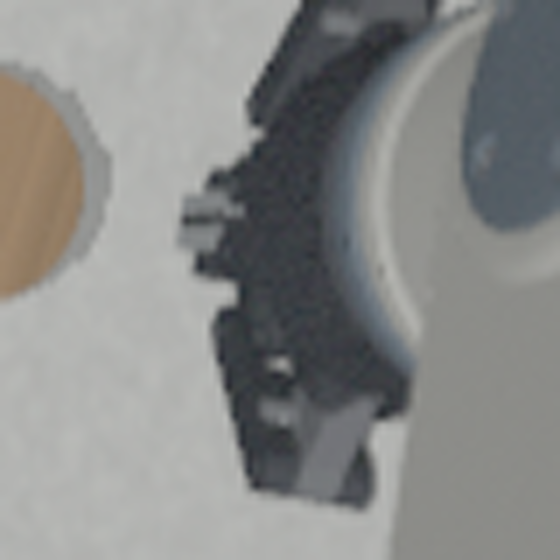

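View pics/side3z.png

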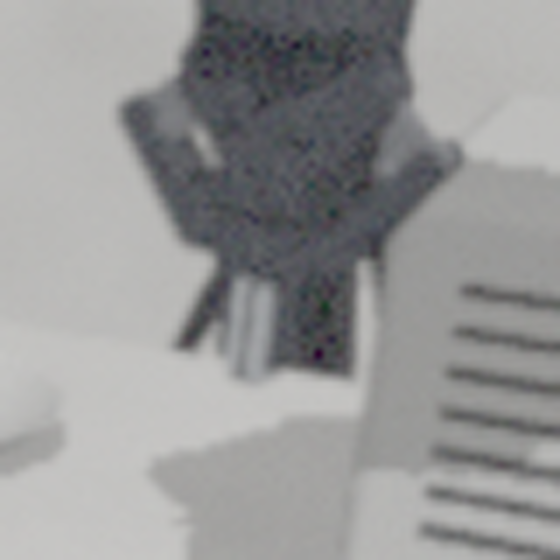

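```bash
python3 - <<'E'
from t import *
def L(f):
    c=np.load(f); return {k:c[k] for k in c}
t,s=L("pics/top3.npz"),L("pics/side3.npz")
def tri(a,d):
    u=lambda c,x:cv2.undistortPoints(np.array(x,float).reshape(1,1,2),c["intrinsics"],c["dist"]).reshape(2,1)
    X=cv2.triangulatePoints(t["view"][:3],s["view"][:3],u(t,a),u(s,d)); X=(X[:3]/X[3]).ravel()
    return X.round(4),proj(t,[X]).round(1),proj(s,[X]).round(1)
print(tri((398,222),(342,103)))
# pad seam lower end: between light plates, both views
print("seam",tri((365+183/7,190+222/7),(300+250/7,50+378/7)))
print(t["view"].round(3),s["view"].round(3))
# other checks: cup rim centre, wood slice, key tops
print("cup rim",tri((247.5/1.5,256/1.5),(328/1.5,306/1.5)))
print("resin cap top",tri((469/1.5,194/1.5),(375.5/1.5,200/1.5)))
print("woodslice",tri((539/1.5,324/1.5),(486/1.5,258/1.5)))
E
```

```text
(array([ 0.4947, -0.2253,  0.2124]), array([[399.1, 225.7]]), array([[339.4, 102.8]]))
seam (array([ 0.5011, -0.2121,  0.2122]), array([[391.2, 222.1]]), array([[335.5, 104. ]]))
[[-0.011 -1.     0.009  0.028]
 [-0.997  0.011 -0.076  0.563]
 [ 0.076 -0.01  -0.997  0.938]
 [ 0.     0.     0.     1.   ]] [[-0.888 -0.459  0.017  0.545]
 [-0.257  0.467 -0.846  0.196]
 [ 0.38  -0.756 -0.533  0.701]
 [ 0.     0.     0.     1.   ]]
cup rim (array([0.6043, 0.1927, 0.1152]), array([[165.7, 172.1]]), array([[217.1, 203.7]]))
resin cap top (array([ 0.6813, -0.0909,  0.1382]), array([[312.5, 128.9]]), array([[250.7, 133.4]]))
woodslice (array([ 0.5126, -0.2085,  0.0109]), array([[360.1, 218.4]]), array([[322.1, 171.8]]))
```

Triangulating the seam gives (0.501, -0.212, 0.212). The xy agrees with the readout, but the tip is 30 to 35 mm higher than TCP-17 mm implies. So I'll find the key height by touch, stepping down with a force guard.

```bash
cat >> t.py <<'E'
def probe(i,start,stop,step,thr,b):
    """step down until the upward force exceeds thr; return tip reading"""
    z=start
    while z>=stop:
        bot.servo_line(P(i,z),velocity=.03)
        f=F(6)-b; o=get_obs()
        print("cmd %.4f read %.4f f %s t%.2f"%(z,o["position"][2]-.017,f.round(2),o["time_s"]))
        if f[2]>thr: return o["position"][2]-.017
        z-=step
    return None
E
python3 - <<'E'
from t import *
bot.reach(P(0,.18),ori(1)); bot.servo_line(P(0,.102),velocity=.12)
b=F(12); print(b)
r=probe(0,.098,.080,.0015,.8,b); print(r)
if r is not None: bot.servo_line(P(0,r+.012),velocity=.05); st()
E
```

```text
[0.0336343  0.20353848 0.220856  ]
cmd 0.0980 read 0.0980 f [-0.13 -0.22 -0.24] t10.02
cmd 0.0965 read 0.0964 f [-0.23 -0.12  0.08] t10.32
cmd 0.0950 read 0.0949 f [-0.32 -0.45 -0.16] t10.62
cmd 0.0935 read 0.0934 f [ 0.04 -0.41 -0.29] t10.92
cmd 0.0920 read 0.0920 f [-0.25 -0.12  0.01] t11.22
cmd 0.0905 read 0.0904 f [-0.19  0.01 -0.12] t11.52
cmd 0.0890 read 0.0889 f [ 0.09 -0.07 -0.22] t11.82
cmd 0.0875 read 0.0874 f [ 0.23  0.   -0.15] t12.12
cmd 0.0860 read 0.0859 f [-0.2   0.25 -0.32] t12.42
cmd 0.0845 read 0.0844 f [-0.02 -0.06  0.06] t12.72
cmd 0.0830 read 0.0829 f [ 0.37 -0.07 -0.  ] t13.02
cmd 0.0815 read 0.0815 f [-0.11 -0.1  -0.25] t13.32
None
```

```bash
python3 - <<'E'
from t import *
c=shot("side","pics/s4.png"); p=get_obs()["position"]
for d in(.017,0,-.013,-.018,-.023): print(d,((proj(c,[p-[0,0,d]])-[210,150])*8).round())
f=c["frame"][150:220,210:300,::-1]
cv2.imwrite("pics/s4z.png",cv2.resize(((f/255.)**.5*255).astype(np.uint8),None,fx=8,fy=8,interpolation=cv2.INTER_CUBIC))
E
```

```text
0.017 [[285. 422.]]
0 [[285. 369.]]
-0.013 [[285. 328.]]
-0.018 [[285. 312.]]
-0.023 [[285. 296.]]
```

View pics/s4z.png

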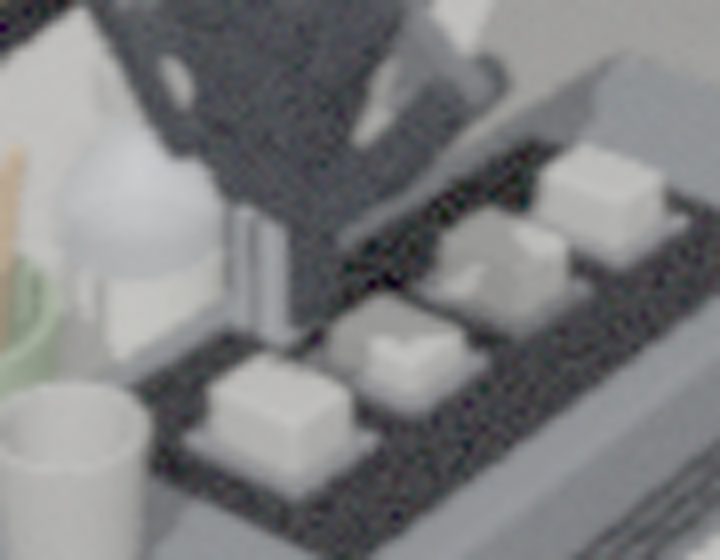

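The tip sits about 18 to 20 mm above the left key, with tip bottom near (285,325) and key top near (282,388) in the zoom. That fits the same ~31 mm offset, so I'll keep going down gently.

```bash
python3 - <<'E'
from t import *
b=F(25); print(b)
bot.servo_line(P(0,.074),velocity=.04); print((F(6)-b).round(2))
r=probe(0,.070,.052,.001,1.25,b); print(r)
if r is not None:
    bot.servo_line(P(0,r+.012),velocity=.08); st()
    c=shot("side","pics/s5.png")
    f=c["frame"][150:220,210:300,::-1]
    cv2.imwrite("pics/s5z.png",cv2.resize(((f/255.)**.5*255).astype(np.uint8),None,fx=8,fy=8,interpolation=cv2.INTER_CUBIC))
E
```

```text
[ 0.03448433 -0.0676197   0.05591608]
[ 0.1   0.49 -0.08]
cmd 0.0700 read 0.0699 f [ 0.13  0.28 -0.08] t14.29
cmd 0.0690 read 0.0690 f [-0.3   0.37 -0.05] t14.59
cmd 0.0680 read 0.0680 f [ 0.28  0.16 -0.43] t14.89
cmd 0.0670 read 0.0670 f [ 0.25  0.08 -0.18] t15.19
cmd 0.0660 read 0.0660 f [ 0.07  0.02 -0.09] t15.49
cmd 0.0650 read 0.0649 f [0.02 0.23 0.05] t15.79
cmd 0.0640 read 0.0640 f [-0.07  0.21  0.18] t16.09
cmd 0.0630 read 0.0630 f [ 0.22  0.11 -0.08] t16.39
cmd 0.0620 read 0.0621 f [-0.08 -0.05  1.13] t16.69
cmd 0.0610 read 0.0610 f [ 0.07 -0.04  1.46] t16.99
0.061041272944907896
 t17.29 tip 0.0739 [0.5807 0.1206 0.0909] F [ 0.11  0.19 -0.04]
```

View pics/s5z.png

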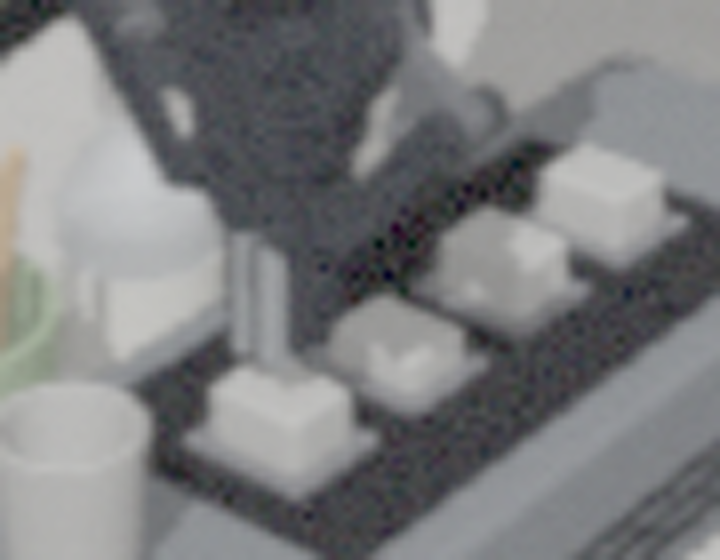

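Contact came at a reading of about .0624, so the reading is about 32.6 mm below the true height. The first press was only ~1.3 mm, so I'll give key 1 a clearer 3 mm tap. Then I'll tap the latched key under force guard, followed by the others.

```bash
python3 - <<'E'
from t import *
b=F(20)
def tap(i):
    bot.servo_line(P(i,.0645),velocity=.05)
    bot.servo_line(P(i,.0594),velocity=.03); o=get_obs(); f=F(8)-b
    print(i,"read %.4f"%(o["position"][2]-.017),f.round(2),o["time_s"])
    bot.servo_line(P(i,.078),velocity=.1)
tap(0)
bot.servo_line(P(1,.078),velocity=.1)
bot.servo_line(P(1,.0645),velocity=.05); print((F(6)-b).round(2))
r=probe(1,.0605,.0548,.0006,1.2,b); print(r)
if r is not None: bot.dwell(.1)
bot.servo_line(P(1,.078),velocity=.1)
c=shot("side","pics/s6.png"); f=c["frame"][150:220,210:300,::-1]
cv2.imwrite("pics/s6z.png",cv2.resize(((f/255.)**.5*255).astype(np.uint8),None,fx=8,fy=8,interpolation=cv2.INTER_CUBIC))
print(get_obs()["time_s"])
E
```

```text
0 read 0.0594 [ 0.36 -0.01  1.83] 18.225
[-0.13  0.12 -0.09]
cmd 0.0605 read 0.0605 f [-0.46 -0.1   0.11] t20.07
cmd 0.0599 read 0.0599 f [-0.19 -0.17  0.4 ] t20.38
cmd 0.0593 read 0.0593 f [-0.07  0.    0.16] t20.68
cmd 0.0587 read 0.0587 f [-0.29 -0.24  0.12] t20.98
cmd 0.0581 read 0.0581 f [ 0.11  0.09 -0.1 ] t21.27
cmd 0.0575 read 0.0575 f [-0.26  0.05  0.12] t21.57
cmd 0.0569 read 0.0569 f [ 0.18 -0.06  0.49] t21.88
cmd 0.0563 read 0.0564 f [0.16 0.15 1.01] t22.18
cmd 0.0557 read 0.0558 f [-0.56 -0.13  2.52] t22.48
0.05581481557687233
23.0
```

View pics/s6z.png

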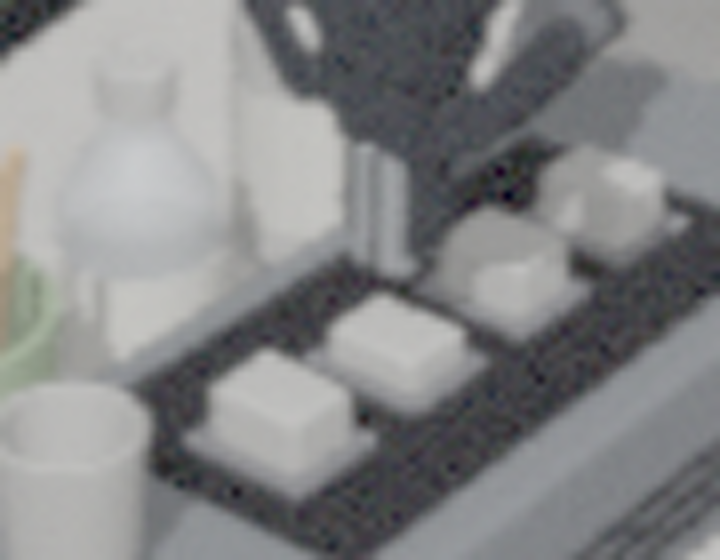

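The second key is still low (latched) after the 2.5 N tap, and the first key is up. Next are keys 3 and 4, then the firm press.

```bash
python3 - <<'E'
from t import *
b=F(12)
for i in(2,3):
    bot.servo_line(P(i,.078),velocity=.1)
    bot.servo_line(P(i,.0645),velocity=.05)
    bot.servo_line(P(i,.0594),velocity=.03); o=get_obs(); f=F(8)-b
    print(i,"read %.4f"%(o["position"][2]-.017),f.round(2),o["time_s"])
    bot.servo_line(P(i,.078),velocity=.1)
bot.servo_line(P(1,.078),velocity=.12)
bot.servo_line(P(1,.060),velocity=.06)
for z in(.0555,.0535,.0520,.0510):
    bot.servo_line(P(1,z),velocity=.03); o=get_obs(); f=F(6)-b
    print("press read %.4f"%(o["position"][2]-.017),f.round(2),o["time_s"])
bot.servo_line(P(1,.0635),velocity=.04); print((F(6)-b).round(2))
bot.servo_line(P(1,.17),velocity=.15)
bot.reach([.50,-.22,.18],ori(1))
bot.dwell(.3)
for n,(x0,y0,x1,y1) in(("side",(210,150,310,220)),("top",(150,140,300,240))):
    c=shot(n,f"pics/{n}7.png"); k=7 if n=="side" else 5
    cv2.imwrite(f"pics/{n}7z.png",cv2.resize(((c["frame"][y0:y1,x0:x1,::-1]/255.)**.5*255).astype(np.uint8),None,fx=k,fy=k,interpolation=cv2.INTER_CUBIC))
print(get_obs()["time_s"])
E
```

```text
2 read 0.0595 [0.68 0.77 1.77] 24.4833
3 read 0.0595 [0.88 0.85 1.73] 26.2667
press read 0.0558 [ 0.71 -0.61  2.97] 28.4
press read 0.0537 [ 1.92 -0.69  3.05] 28.7
press read 0.0521 [ 2.83 -0.88  4.3 ] 29.0
press read 0.0511 [ 3.65 -0.91  4.71] 29.3
[ 0.1  -0.29 -0.24]
32.275
```

View pics/side7z.png

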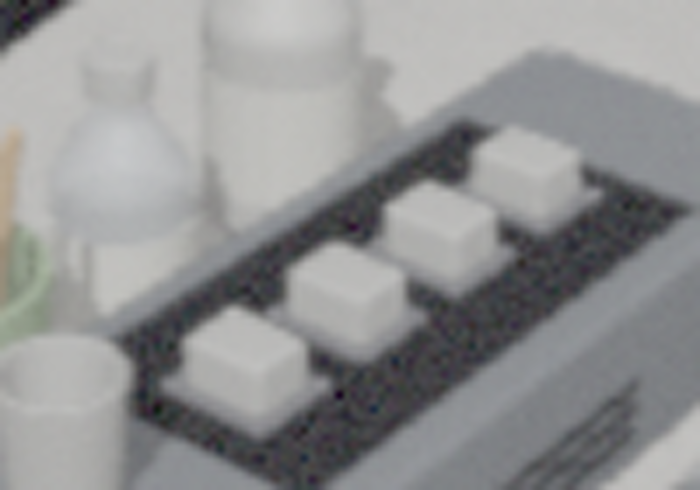

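View pics/top7.png

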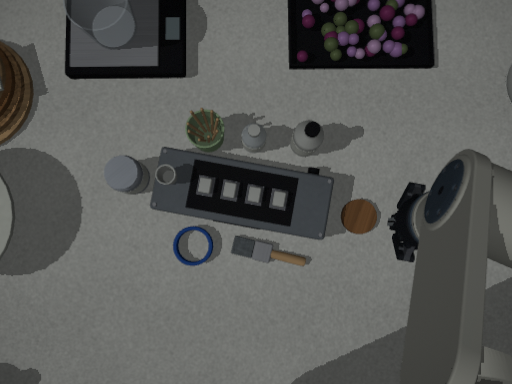

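All four keys now look level in the side view, at zoom (245,365), (345,295), (440,235) and (525,175). I'll run a quick before/after image check of the bystanders, then hand in.

```bash
python3 - <<'E'
from t import *
d=cv2.absdiff(np.load("pics/top0.npz")["frame"],np.load("pics/top7.npz")["frame"])[100:275,85:375].max(2)
ys,xs=np.where(cv2.medianBlur(d,3)>25); print("changed px",sorted(set(zip((xs+85)//8*8,(ys+100)//8*8)))[:30])
hand_in(); print(get_obs()["time_s"])
E
```

```text
changed px []
the job is handed in; nothing more can be done
the job is handed in; nothing more can be done
```

I tapped all four keys with closed fingers, left to right, then pressed the latched key until it let go. The job is handed in, and the last clock reading before that was 32.3 s of the 56 s allowed.

- **Taps:** The latched key was the second from the left. I pressed the three up keys about 3 mm, at 1.7–1.8 N. I tapped the latched key at about 2.5 N and checked afterwards that it was still latched.
- **Leftmost key tapped twice:** My first touch only moved it about 1.3 mm, so I tapped it again more clearly before going on to the next key.
- **Release:** I pressed the latched key down to about 4.7 N. As I lifted off it came up, and the final side image shows all four keys level.
- **Bystanders:** Comparing the top camera before and after showed no change around the box or the bystanders near it. The arm finished off the right end of the box, clear of the keys.

**Readings that disagreed:**
- **Tip height:** The fingertips were about 33 mm higher than the robot's position reading and the stated 17 mm tip offset imply. The cameras showed this and contact confirmed it, so I set the tap heights by touch.
- **Sideways force:** It rose to about 3.7 N during the firm press. I took it for friction and did not look into it.

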